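Fingertip check of a curved safety strip

TASK

Check the curved yellow safety strip by touch: press the strip lightly down with the fingertips (best closed together) where it passes over the red foot, then run them along the curve to the green foot in one stroke, keeping the strip pressed all the way but never down to its bottom stop. Finish there, still holding the strip lightly down over the green foot. Only touch the strip from above; do not pinch it, and leave the sanding block, the tape measure and the roll of masking tape where they are.

Things in the scene. Friction and masses are not known exactly. Their poses are not given: they have to be found in the camera images.
- strip_housing: Fixed curved aluminium channel, 22 mm wide, 44 mm high, that carries the strip. Origin on the table under the strip's middle, z up. From above, channel and strip follow an arc of radius 160 mm, 35.5 degrees (98 mm of arc) either way from the middle; the arc's centre lies 160 mm from the origin along -x, and the ends bend toward -x, the robot's side (yaw within 20 degrees).
- strip (a joint): How far the yellow plastic strip is pressed straight down: 0 free, 0.012 m at the bottom stop. The strip is 14 mm wide, its level top 62 mm above the table when free, 50 mm at the bottom. It sinks evenly as one piece wherever pressed, on a spring: about 2 N starts it, 4 N is half-way (6 mm), 6.6 N is the bottom; it rises again by itself.
- red_foot: Fixed round red foot, 42 mm across and 40 mm high (54 mm wide at its base), under the channel near one end of the strip; the start. Origin on the table at its centre, straight below the strip's centre line, 28.6 degrees along the arc from the middle (80 mm of arc). May be at either end.
- green_foot: The same foot in green, at the other end, mirror-wise; the finish. Origin on the table at its centre, below the strip's centre line.
- strip_mid (a point): Point on the strip's centre line at its middle, at the height of the free top (62 mm).
- strip_quarter_a (a point): Point on the centre line half-way (14.3 degrees) between the middle and the foot on the housing's +y side, 62 mm high.
- strip_quarter_b (a point): The same on the housing's -y side.
- arc_center (a point): Centre of the arc that the strip follows, 62 mm above the table.
- sanding_block: Loose cork sanding block, 64 x 108 x 31 mm, inside the curve; origin at the centre of its underside. To be left alone.
- tape_measure: Loose yellow tape measure, 37 x 69 x 63 mm, near one end; origin at the centre of its underside. To be left alone.
- masking_tape: Loose roll of masking tape lying flat, 100 mm across, 25 mm high, near the other end; origin at the centre of its underside. To be left alone.
Not all that is in view belongs to the job. Of the things shaped like the green_foot, the green one is meant.

How it is judged (in metres and radians):
On the way, in this order (a step that is already met when the one before it is completed fails the run):
1. the strip is pressed at least 1.5 mm over the red foot (TCP within 20 mm of it, seen from above) (horizontal distance between the grasp point and red_foot below 0.02 m and value of joint strip above 0.0015 m and contact force between the fingers and strip_housing above 0.3 N), for 0.1 s.
2. still pressed, the fingertips pass the point half-way to the middle (within 15 mm) (((horizontal distance between the grasp point and strip_quarter_a below 0.015 m and horizontal distance between strip_quarter_a and red_foot below 0.07 m and value of joint strip above 0.0015 m and contact force between the fingers and strip_housing above 0.3 N) or (horizontal distance between the grasp point and strip_quarter_b below 0.015 m and horizontal distance between strip_quarter_b and red_foot below 0.07 m and value of joint strip above 0.0015 m and contact force between the fingers and strip_housing above 0.3 N))), for 0.04 s.
3. still pressed, they pass the middle (within 15 mm) (horizontal distance between the grasp point and strip_mid below 0.015 m and value of joint strip above 0.0015 m and contact force between the fingers and strip_housing above 0.3 N), for 0.04 s.
4. still pressed, they pass the point half-way to the green foot (within 15 mm) (((horizontal distance between the grasp point and strip_quarter_a below 0.015 m and horizontal distance between strip_quarter_a and green_foot below 0.07 m and value of joint strip above 0.0015 m and contact force between the fingers and strip_housing above 0.3 N) or (horizontal distance between the grasp point and strip_quarter_b below 0.015 m and horizontal distance between strip_quarter_b and green_foot below 0.07 m and value of joint strip above 0.0015 m and contact force between the fingers and strip_housing above 0.3 N))), for 0.04 s.
5. still pressed, they reach the green foot (within 20 mm) (horizontal distance between the grasp point and green_foot below 0.02 m and value of joint strip above 0.0015 m and contact force between the fingers and strip_housing above 0.3 N), for 0.1 s.
At the end, for the whole second after the job is handed in: The fingertips still hold the strip down over the green foot (TCP within 20 mm of it seen from above), pressed 1.5 to 11.3 mm deep; sanding block, tape measure and masking tape lie within 10 mm of where they stood (all of step 5 and value of joint strip below 0.0113 m and distance of each of sanding_block, tape_measure, masking_tape from where it was at the start of the episode below 0.01 m and height (world z) of each of sanding_block, tape_measure, masking_tape below 0.01 m); the arm keeps its last pose, push and grip.
It fails at once if the strip is pressed down to its bottom stop (more than 11.3 mm) (value of joint strip above 0.0113 m).
It fails at once if the fingertips let the strip up between the feet (less than 1 mm pressed with the TCP over the strip, more than 35 mm from both feet and less than 100 mm above the table) (value of joint strip below 0.001 m and horizontal distance between the grasp point and arc_center between 0.135 and 0.185 m and x of the grasp point in the frame of strip_housing above -0.04 m and horizontal distance between the grasp point and red_foot above 0.035 m and horizontal distance between the grasp point and green_foot above 0.035 m and height (world z) of the grasp point below 0.1 m).
It fails at once if the fingers go down beside the strip as if to pinch it (TCP within 40 mm of the strip's line and lower than 55 mm) (height (world z) of the grasp point below 0.055 m and horizontal distance between the grasp point and arc_center between 0.12 and 0.2 m and x of the grasp point in the frame of strip_housing above -0.06 m).
It fails at once if the sanding block, tape measure or masking tape is moved more than 10 mm (distance of any of sanding_block, tape_measure, masking_tape from where it was at the start of the episode above 0.01 m).
It also fails if it takes over 38 s, if anything falls off the work surface, if the arm or the gripper's body presses on something with over 40 N, if the wrist force passes 120 N, or if a joint passes its speed limit or range.

ROBOT

A 6-joint arm with a two-finger parallel gripper is mounted at the origin on a cart in front of the work surface, level with it; the furniture and walls round the work are solid. World frame = base frame: x ahead of the robot, y to its left, z up, the work surface at z = 0. Lengths are in mm, angles in rad, forces in N, time in s.
With the tool pointing down it reaches from about 300 to 775 mm from the base axis. Payload 14.6 kg.
Tool frame: the origin (TCP) lies between the finger pads, 19 mm behind the fingertips; this is the grasp point; z points along the fingers, y is the line along which they close (so a half turn about z gives the same grasp; the last joint's range is limited). The gripper opens to 85 mm and grips with 20 to 120 N. Pads are 22 mm wide; open, the fingers measure 114 mm over their backs; the gripper's body (76 mm by 85 mm) begins 54 mm behind the grasp point. The pads swing forward as they close: fully open they stand 13 mm farther back than shut.
Start: joints at [1.268, 0.3, 1.521, -0, 1.321, -0.067], TCP at [128.49, 534.771, 249.981] pointing down, gripper open.
Joint ranges: [-3.03, 3.03], [-0.79, 2.21], [0.23, 2.52], [-1.04, 4.18], [0, 3.07], [-2.55, 2.55]. Speed limits (rad/s): [2.22, 2.22, 2.57, 3.14, 3.14, 3.14].

INTERFACE

Orientations are given as [roll, pitch, yaw] about the fixed x, y, z axes, in that order (R = Rz(yaw) Ry(pitch) Rx(roll)).
In Python, from rig import arm gives the robot as it stands. The module is installed in compiled form; this text tells all that it offers.
- The arm moves only by the tool send_rows, never from a script. Its argument "series" is a list of rows, each an object with "delta_pos": the shift along the world's x, y, z scaled (see below), a list of three; "dr": the turn, a rotation vector about the world's x, y, z scaled (see below), a list of three; "jaw": the closure, from 0 (fully open) to 1 (shut). In form: [{"delta_pos": [tx, ty, tz], "dr": [ax, ay, az], "jaw": jaw}, ...]. A call has 1 to 12 rows; each row is the pose to reach, as a shift and turn from the pose commanded when the call began, turning the shorter way round; what a row does not reach only later rows make up. The controller multiplies each number of a shift by 30 cm and each number of a turn by 2 pi rad. A row lasts 1/12 s, in which the tool goes at most 41.7 mm and 7.16 degrees, less where a joint would pass 70% of its speed; a pose out of reach is approached as far as the arm can. A call with a number of a shift or a turn outside -1 to 1 is refused whole. A call with a gripper value outside its range is refused whole. The fingers move at their own pace and stop on an object; "newtons" is the grip in N (left out, the last holds). Time passes only in rows, so rows that repeat a pose let the fingers close. It gives the time, the measured TCP pose, the force, the opening and the grip force at its end, in the units of the state.
- arm.get_state(): the state, without advancing time (a new reading comes with each control period).
- arm.camera(name): name is "scene" or "top"; returns a dict with "color" (384x512x3 uint8, red, green, blue), "range_z" (384x512 float32, mm along the optical axis (not along the pixel's ray), 0 where there is no reading), "vertical_fov" (degrees; the focal length in pixels is half the picture's height over the tangent of half this angle, whatever the lens; pixels are square), "cx", "cy" (the principal point, pixels), "R" (3x3) and "t" (3): a world point X has camera coordinates R X + t. Camera axes: x right, y down, z forward; pixel columns grow to the right and rows downward; lengths in mm; the calibration is good to about 2 mm. A picture is of the moment at which its call begins.
- arm.job_done(): hands the job in; it is judged then, once.
The state is a dict: "time": time; "joints": joint angles; "joint_velocities": joint speeds; "joint_torque": joint torques, N m; "tool_pos": TCP position; "orientation": TCP orientation; "contact_force": force on the tool from outside, world axes, zero at the start; "torque": the same for the moment, N m; "finger_gap": finger opening in mm; "finger_force": force on a finger pad.
Only numpy, scipy, OpenCV 4.12 (cv2) and the standard library are available. Lean on these libraries where they do the work, as an engineer would, in place of code of your own. Each camera call takes 0.05 s, during which the arm holds its last target. There are 200 camera calls.

## Working session

There is one attempt and no reset: what is moved stays moved. The work goes in short steps, Python scripts to look and compute and a tool call to move; the robot and the scene stay as the last step left them, time stands still between calls to the robot, and variables do not carry over. Pictures are saved under pics/ and viewed, at most 10 in all, crops included, and the job is handed in when it is done.

Besides the shell and the picture viewer there is one more tool, called as a command line: name --argument value ..., lists and objects as JSON in quotes. send_rows: Moves the arm, as the interface text tells. Shifts and turns lie within -1 to 1; 1 stands for 30 cm of shift or 2 pi rad of turn. Its arguments: {"type":"object","properties":{"series":{"type":"array","items":{"type":"object","properties":{"delta_pos":{"type":"array","items":{"type":"number","minimum":-1,"maximum":1}},"dr":{"type":"array","items":{"type":"number","minimum":-1,"maximum":1}},"jaw":{"type":"number"}}}},"newtons":{"type":"number"}},"required":["series"]}

```bash
mkdir -p pics
cat > h.py <<'E'
import numpy as np, cv2
from rig import arm
def save(n,f):
    c=arm.camera(n); np.savez(f'{f}.npz',**c); cv2.imwrite(f'pics/{f}.png',c['color'][:,:,::-1]); return c
def cloud(c):
    f=192/np.tan(np.radians(float(c['vertical_fov']))/2); z=c['range_z'].astype(float)
    v,u=np.mgrid[:384,:512]
    P=np.stack([(u-c['cx'])/f*z,(v-c['cy'])/f*z,z],-1)
    return (P-c['t'])@c['R']
E
python3 -c "
from h import *
save('top','top0');save('scene','sc0');print(arm.get_state())"
```

```text
{'time': 0.1, 'joints': array([ 1.26839129e+00,  3.00421786e-01,  1.52153861e+00,  4.06801312e-06,
        1.32069861e+00, -6.66271318e-02]), 'joint_velocities': array([-0.00224774, -0.00189134, -0.00154378,  0.0004479 , -0.00044026,
       -0.00165133]), 'joint_torque': array([ 3.00190768e-03, -5.44381499e+01, -3.62368262e+01,  1.86060959e-05,
        2.95655940e-03, -1.76758090e-05]), 'tool_pos': array([128.4374754 , 534.59096191, 249.46632245]), 'orientation': array([-3.14052893e+00, -7.49267411e-05,  2.90581370e+00]), 'contact_force': array([-0.09640024, -0.1187107 ,  0.04345238]), 'torque': array([ 0.04250027, -0.01996138, -0.00481621]), 'finger_force': 0.0, 'finger_gap': 85.47581390137374}
```

View pics/top0.png

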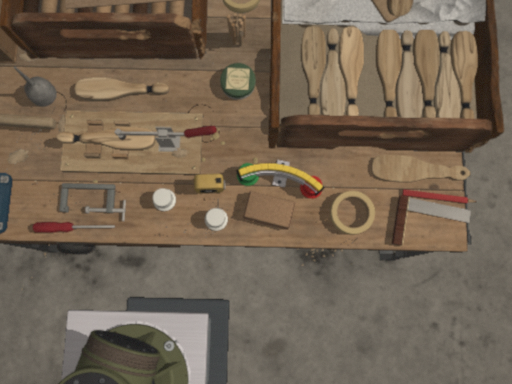

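View pics/sc0.png

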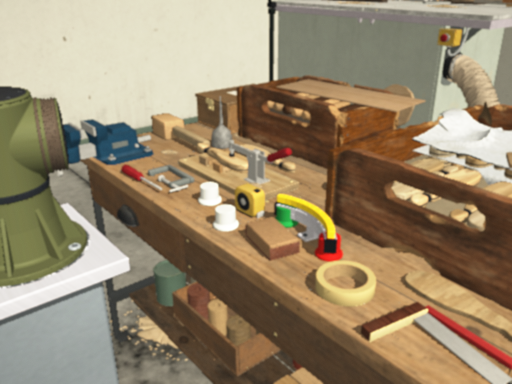

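The top view shows the strip from the green foot (250,174) to the red foot (313,190). The tape measure is at (209,183), the sanding block at (270,207) and the roll at (353,213). White bottle caps at (164,199) and (216,218) are distractors. Next I'll measure and enlarge.

Run:
```python
from h import *
from scipy.optimize import least_squares
for n in('top0','sc0'):
    c=dict(np.load(n+'.npz')); P=cloud(c); hsv=cv2.cvtColor(c['color'],cv2.COLOR_RGB2HSV)
    h,s,v=[hsv[...,i].astype(int) for i in range(3)]
    if n=='top0': P0=P; c0=c
    near=(P[...,0]>300)&(P[...,0]<750)
    if n=='top0': roi=np.zeros_like(near); roi[155:200,234:328]=1
    else: roi=np.zeros_like(near); roi[188:262,272:346]=1
    for nm,m in (('red',((h<5)|(h>175))&(s>180)&(v>90)),('green',(h>50)&(h<85)&(s>120)),('strip',(P[...,2]>54)&(P[...,2]<72))):
        m=m&roi&(P[...,2]>5); q=P[m]; print(n,nm,m.sum(),q.mean(0).round(1),q.min(0).round(),q.max(0).round())
    q=P[roi&(P[...,2]>54)&(P[...,2]<72)]
    r=least_squares(lambda p:np.hypot(q[:,0]-p[0],q[:,1]-p[1])-160,[q[:,0].mean()-150,q[:,1].mean()],loss='soft_l1',f_scale=3)
    a=np.degrees(np.arctan2(q[:,1]-r.x[1],q[:,0]-r.x[0])); print('centre',r.x,np.percentile(a,[0,1,2,50,98,99,100]).round(1),'z',np.median(q[:,2]),'res',np.std(r.fun))
# heights over neighbourhood
c=c0; P=P0
for r in range(100,232,6): print(r,[int(P[r,k,2]) for k in range(190,380,10)])
print(P[150,280],P[190,313],P[174,250])
cv2.imwrite('pics/crop.png',cv2.resize(c['color'][130:240,190:390,::-1],None,fx=4,fy=4,interpolation=2))
```

```text
top0 red 65 [ 432.6 -390.2   25.2] [ 420. -412.    5.] [ 462. -371.   43.]
top0 green 112 [ 456.3 -247.8   25.9] [ 448. -267.    5.] [ 490. -225.   43.]
top0 strip 568 [ 465.9 -323.    61. ] [ 426. -414.   54.] [ 485. -226.   68.]
centre [ 318.37946565 -296.11459583] [-45.6 -45.  -44.4 -10.3  24.1  25.   25.6] z 61.14536594211476 res 4.265851117978264
sc0 red 322 [ 433.5 -406.4   20.1] [-166. -937.    5.] [ 464. -375.  492.]
sc0 green 247 [ 451.  -263.1   27. ] [-166. -937.    5.] [ 482. -223.  492.]
sc0 strip 652 [ 484.6 -323.6   60.8] [ 428. -415.   54.] [ 546. -227.   72.]
centre [ 321.00785731 -298.06206659] [-46.2 -45.3 -45.   -7.2  24.2  25.3  26.3] z 61.10538383237459 res 28.517966346572948
100 [-3, -4, 0, -2, -6, -5, -2, -2, 70, 84, 84, 87, 98, 95, 105, 105, 95, 87, 87]
106 [-3, 0, -2, 0, -1, 1, 0, 1, 79, 82, 88, 85, 102, 91, 107, 100, 103, 79, 83]
112 [0, -2, -2, -3, 0, -3, 3, -1, 89, 84, 81, 84, 101, 85, 107, 106, 104, 80, 87]
118 [19, 16, 0, 0, 3, 0, -2, 0, 98, 86, 171, 174, 176, 175, 178, 177, 177, 177, 178]
124 [14, 16, 3, 1, -4, 0, 0, 0, 133, 81, 170, 176, 176, 179, 177
[... 733 characters left out ...]
 57, 3, 0, 6, -1, 2, 1, 0, -3, 52, 63, 4, 1, 0, -4, 0]
190 [-1, 48, 39, 32, 1, 4, 1, 2, -4, 2, -3, 0, 39, 44, -2, 1, 0, -2, -1]
196 [0, 0, -1, 3, 0, 2, 32, 29, 31, 0, 1, 1, 5, -3, -2, 25, 25, 27, 0]
202 [-5, 0, -1, 1, 2, 0, 33, 32, 30, 36, 30, 1, 0, 0, 0, 26, -1, 1, 25]
208 [-2, 0, 1, -3, 0, 2, 29, 30, 33, 31, 31, 0, 2, -1, -2, 2, 2, 2, 28]
214 [0, 0, 38, 41, 0, -3, 29, 30, 31, 29, 32, -1, 0, -1, 0, -1, -2, 2, 26]
220 [1, 0, 41, 40, 1, -4, 3, 30, 30, 33, 27, 0, 3, 4, 0, 0, 0, -3, 26]
226 [-2, -5, 10, 15, -3, -1, 3, -2, 0, 21, -1, -1, 0, 0, 0, 22, 0, 0, 24]
[ 5.35106569e+02 -3.21233966e+02 -3.03978171e-01] [ 429.86234527 -395.426427     43.93606433] [ 465.13736659 -250.67370174   38.43560303]
```

View pics/crop.png

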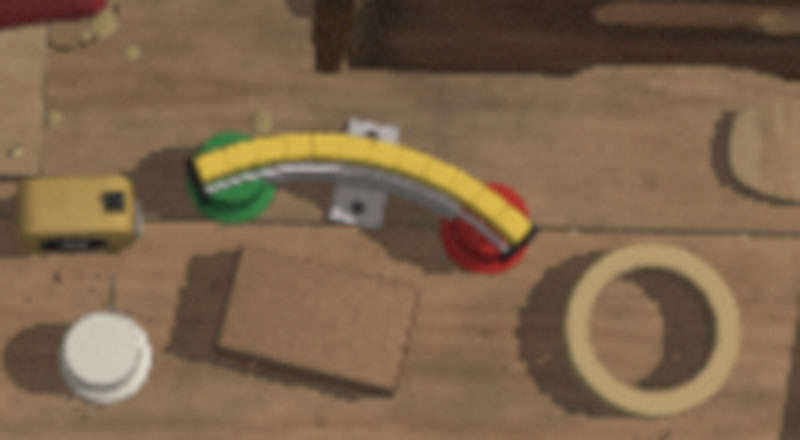

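The crop shows the strip's yellow top running from (195,175) at the green foot to (525,235) at the red foot. There's one green foot (230,175) and one red foot (488,230), and no other candidates. I'll refine the arc fit and compute waypoints.

Run:
```python
from h import *
from scipy.optimize import least_squares
qs=[]
for n,(a,b,c_,d) in (('top0',(155,200,234,328)),('sc0',(188,262,272,346))):
    c=dict(np.load(n+'.npz')); P=cloud(c); hsv=cv2.cvtColor(c['color'],cv2.COLOR_RGB2HSV)
    m=np.zeros((384,512),bool); m[a:b,c_:d]=1
    m&=(hsv[...,0]>17)&(hsv[...,0]<35)&(hsv[...,1]>130)&(P[...,2]>56)&(P[...,2]<68)&(P[...,0]<500)
    q=P[m]; qs.append(q)
    r=least_squares(lambda p:np.hypot(q[:,0]-p[0],q[:,1]-p[1])-160,[320,-297],loss='soft_l1',f_scale=3)
    A=np.degrees(np.arctan2(q[:,1]-r.x[1],q[:,0]-r.x[0]));print(n,len(q),r.x,np.percentile(A,[0,1,99,100]),np.median(q[:,2]),np.std(r.fun),np.percentile(r.fun,[2,98]))
    R=least_squares(lambda p:np.hypot(q[:,0]-p[0],q[:,1]-p[1])-p[2],[320,-297,160],loss='soft_l1',f_scale=3);print(R.x)
cx,cy=318.7,-296.7
for a in (-38.6,-24.3,-10,4.3,18.6): print(a,cx+160*np.cos(np.radians(a)),cy+160*np.sin(np.radians(a)))
```

```text
top0 530 [ 318.63467254 -295.98748801] [-45.73888169 -45.10964274  25.06293241  25.60406042] 61.25485167138809 4.094512307924224 [-6.42643287  6.92609475]
[ 321.98935469 -296.58706348  156.80537539]
sc0 442 [ 317.97545387 -298.71235991] [-44.87213409 -44.33465355  25.24225686  26.06248531] 61.15588896200139 4.337037691828135 [-5.81034587  9.41524143]
[ 316.71441627 -298.49785851  161.19469737]
-38.6 443.743275587011 -396.52073547350176
-24.3 464.5245242616712 -362.5422973768174
-10 476.26924048195326 -324.48370842670886
4.3 478.2496213640185 -284.7034037077876
18.6 470.3429456015337 -245.66651051230878
```

send_rows --series '[{"delta_pos": [0.667, -1, 0], "dr": [0, 0, 0], "jaw": 1}, {"delta_pos": [0.667, -1, 0], "dr": [0, 0, 0], "jaw": 1}, {"delta_pos": [0.667, -1, 0], "dr": [0, 0, 0], "jaw": 1}, {"delta_pos": [0.667, -1, 0], "dr": [0, 0, 0], "jaw": 1}, {"delta_pos": [0.667, -1, 0], "dr": [0, 0, 0], "jaw": 1}, {"delta_pos": [0.667, -1, 0], "dr": [0, 0, 0], "jaw": 1}, {"delta_pos": [0.667, -1, 0], "dr": [0, 0, 0], "jaw": 1}, {"delta_pos": [0.667, -1, 0], "dr": [0, 0, 0], "jaw": 1}, {"delta_pos": [0.667, -1, 0], "dr": [0, 0, 0], "jaw": 1}, {"delta_pos": [0.667, -1, 0], "dr": [0, 0, 0], "jaw": 1}]' --newtons 30

```text
time: 0.93
tool_pos: [330.4, 231.6, 249.9]
orientation: [-3.141, 0.0, 2.902]
contact_force: [-0.8, 0.3, 0.4]
finger_gap: -0.1
finger_force: 0.0
```

Run:
```python
from h import *
s=arm.get_state();print(s)
P=cloud(dict(np.load('top0.npz')))
for a,b in((0,540),(540,560),(560,580),(580,600),(600,640)):
    m=(P[...,0]>a)&(P[...,0]<b)&(P[...,1]<-200)&(P[...,1]>-480)&(P[...,0]>380);print(a,b,np.percentile(P[m][:,2],[95,99,100]))
```

```text
{'time': 0.9333, 'joints': array([ 5.20919578e-01, -3.41637993e-02,  1.89969836e+00, -7.33474642e-04,
        1.27611806e+00, -8.09844746e-01]), 'joint_velocities': array([ 0.09541361,  0.01115298, -0.01120764,  0.01707843, -0.001214  ,
        0.11517018]), 'joint_torque': array([-3.30055989e+00, -3.38947892e+01, -3.53758907e+01, -1.52473259e-01,
        7.07281928e-03, -1.51355568e+00]), 'tool_pos': array([330.38643249, 231.58425074, 249.92220572]), 'orientation': array([-3.14104298e+00,  4.40516255e-04,  2.90177382e+00]), 'contact_force': array([-0.76314194,  0.31706657,  0.38525016]), 'torque': array([ 0.02916709, -0.04595164, -0.03903674]), 'finger_force': 0.0, 'finger_gap': -0.11177712446361918}
0 540 [ 86.19310485 150.51154903 181.48209459]
540 560 [179.72975044 181.51077451 184.19451318]
560 580 [177.29348157 179.06673752 180.11484521]
580 600 [162.34404099 164.4396712  166.42769389]
600 640 [161.12607082 164.45934144 166.72529815]
```

send_rows --series '[{"delta_pos": [0.24, -1, 0], "dr": [0, 0, 0], "jaw": 1}, {"delta_pos": [0.24, -1, 0], "dr": [0, 0, 0], "jaw": 1}, {"delta_pos": [0.24, -1, 0], "dr": [0, 0, 0], "jaw": 1}, {"delta_pos": [0.24, -1, 0], "dr": [0, 0, 0], "jaw": 1}, {"delta_pos": [0.24, -1, 0], "dr": [0, 0, 0], "jaw": 1}, {"delta_pos": [0.24, -1, 0], "dr": [0, 0, 0], "jaw": 1}, {"delta_pos": [0.24, -1, 0], "dr": [0, 0, 0], "jaw": 1}, {"delta_pos": [0.24, -1, 0], "dr": [0, 0, 0], "jaw": 1}, {"delta_pos": [0.24, -1, 0], "dr": [0, 0, 0], "jaw": 1}]'

```text
time: 1.68
tool_pos: [401.0, -67.8, 249.6]
orientation: [-3.141, -0.001, 2.902]
contact_force: [0.1, 0.8, -0.5]
finger_gap: -0.0
finger_force: 0.0
```

Run:
```python
from h import *
P=cloud(dict(np.load('top0.npz')));Q=cloud(dict(np.load('sc0.npz')))
for y in range(-460,-200,20):
    o=[]
    for C in (P,Q):
        m=(C[...,0]>490)&(C[...,0]<640)&(abs(C[...,1]-y)<10)&(C[...,2]>100)
        o.append(np.sort(C[m][:,0])[[0,5]].round() if m.sum()>6 else None)
    print(y,o)
```

```text
-460 [array([538., 539.]), array([539., 540.])]
-440 [array([539., 539.]), array([539., 540.])]
-420 [array([539., 539.]), array([539., 540.])]
-400 [array([538., 539.]), array([539., 540.])]
-380 [array([538., 539.]), array([538., 540.])]
-360 [array([539., 539.]), array([538., 540.])]
-340 [array([539., 539.]), array([539., 540.])]
-320 [array([539., 539.]), array([538., 540.])]
-300 [array([537., 537.]), array([538., 539.])]
-280 [None, None]
-260 [None, None]
-240 [None, None]
-220 [None, None]
```

send_rows --series '[{"delta_pos": [0.143, -1, 0], "dr": [0, 0, 0.0375], "jaw": 1}, {"delta_pos": [0.143, -1, 0], "dr": [0, 0, 0.0375], "jaw": 1}, {"delta_pos": [0.143, -1, 0], "dr": [0, 0, 0.0375], "jaw": 1}, {"delta_pos": [0.143, -1, 0], "dr": [0, 0, 0.0375], "jaw": 1}, {"delta_pos": [0.143, -1, 0], "dr": [0, 0, 0.0375], "jaw": 1}, {"delta_pos": [0.143, -1, 0], "dr": [0, 0, 0.0375], "jaw": 1}, {"delta_pos": [0.143, -1, 0], "dr": [0, 0, 0.0375], "jaw": 1}, {"delta_pos": [0.143, -1, 0], "dr": [0, 0, 0.0375], "jaw": 1}, {"delta_pos": [0.143, -1, 0], "dr": [0, 0, 0.0375], "jaw": 1}, {"delta_pos": [0.143, -1, 0], "dr": [0, 0, 0.0375], "jaw": 1}]'

```text
time: 2.52
tool_pos: [443.7, -365.0, 249.1]
orientation: [3.14, -0.001, 3.141]
contact_force: [0.0, 1.2, -0.3]
finger_gap: -0.1
finger_force: 0.0
```

send_rows --series '[{"delta_pos": [0, -0.105, 0], "dr": [0, 0, 0], "jaw": 1}, {"delta_pos": [0, -0.105, -0.12], "dr": [0, 0, 0], "jaw": 1}, {"delta_pos": [0, -0.105, -0.24], "dr": [0, 0, 0], "jaw": 1}, {"delta_pos": [0, -0.105, -0.36], "dr": [0, 0, 0], "jaw": 1}, {"delta_pos": [0, -0.105, -0.46], "dr": [0, 0, 0], "jaw": 1}, {"delta_pos": [0, -0.105, -0.467], "dr": [0, 0, 0], "jaw": 1}, {"delta_pos": [0, -0.105, -0.467], "dr": [0, 0, 0], "jaw": 1}, {"delta_pos": [0, -0.105, -0.467], "dr": [0, 0, 0], "jaw": 1}]'

```text
time: 3.18
tool_pos: [444.5, -396.4, 112.1]
orientation: [-3.14, 0.002, -3.141]
contact_force: [-0.7, -0.2, 0.5]
finger_gap: 0.1
finger_force: 0.0
```

Run:
```python
from h import *
c=save('scene','sc1');print(arm.get_state()['contact_force'],arm.get_state()['tool_pos'])
cv2.imwrite('pics/sc1c.png',cv2.resize(c['color'][90:300,200:470,::-1],None,fx=2.8,fy=2.8,interpolation=2))
```

```text
[-0.09707152  0.11761117  0.03246486] [ 444.54765544 -396.83280219  112.53265685]
```

View pics/sc1c.png

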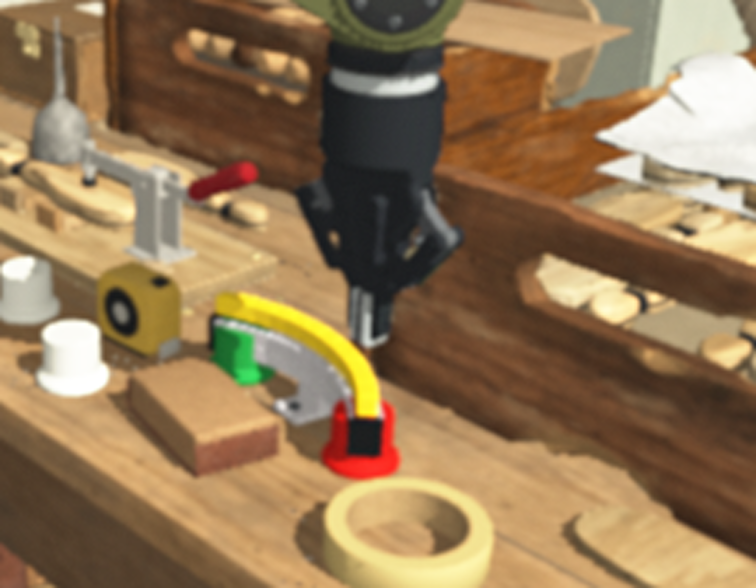

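Closed tips (370,340 in the crop) are above the strip's red end (375,390), and the body is clear of the crate. I'll lower slowly.

send_rows --series '[{"delta_pos": [0, 0, -0.035], "dr": [0, 0, 0], "jaw": 1}, {"delta_pos": [0, 0, -0.07], "dr": [0, 0, 0], "jaw": 1}, {"delta_pos": [0, 0, -0.07], "dr": [0, 0, 0], "jaw": 1}, {"delta_pos": [0, 0, -0.07], "dr": [0, 0, 0], "jaw": 1}, {"delta_pos": [0, 0, -0.07], "dr": [0, 0, 0], "jaw": 1}]'

```text
time: 3.65
tool_pos: [443.5, -396.8, 89.0]
orientation: [3.142, 0.0, 3.141]
contact_force: [-0.1, -0.5, 0.2]
finger_gap: 0.0
finger_force: 0.0
```

send_rows --series '[{"delta_pos": [0, 0, -0.01], "dr": [0, 0, 0], "jaw": 1}, {"delta_pos": [0, 0, -0.02], "dr": [0, 0, 0], "jaw": 1}, {"delta_pos": [0, 0, -0.03], "dr": [0, 0, 0], "jaw": 1}, {"delta_pos": [0, 0, -0.035], "dr": [0, 0, 0], "jaw": 1}, {"delta_pos": [0, 0, -0.04], "dr": [0, 0, 0], "jaw": 1}, {"delta_pos": [0, 0, -0.04], "dr": [0, 0, 0], "jaw": 1}, {"delta_pos": [0, 0, -0.04], "dr": [0, 0, 0], "jaw": 1}]'

```text
time: 4.23
tool_pos: [443.5, -396.8, 77.0]
orientation: [-3.141, 0.0, 3.141]
contact_force: [-0.4, -0.4, 3.1]
finger_gap: 0.2
finger_force: 1.6
```

Run:
```python
from h import *
for i in range(3):
    P=cloud(arm.camera('scene')); s=arm.get_state(); print(s['contact_force'],s['tool_pos'])
Q=cloud(dict(np.load('sc1.npz')))
# strip top height near green end before/after
for C in (Q,P):
    m=(np.hypot(C[...,0]-474.5,C[...,1]+265)<22)&(C[...,2]>46); a=abs(np.hypot(C[...,0]-318.4,C[...,1]+296.8)-160)<6; print((m&a).sum(),C[m&a][:,2].mean(),np.median(C[m&a][:,2]))
```

```text
[-1.06478214  0.55015166  3.28995781] [ 443.52519104 -396.82318929   77.07936235]
[-0.86715717 -0.62211188  3.13004166] [ 443.55122089 -396.81754763   77.12106849]
[-0.15560985 -0.10796832  3.66488261] [ 443.52538604 -396.83160271   77.08511819]
150 56.12533520244336 57.00038460178866
130 53.76159459497347 54.722262694388505
```

Run:
```python
import numpy as np
p=lambda a:160*np.array([np.cos(np.radians(a)),np.sin(np.radians(a))])/300
for a0,n,st in((-38.6,12,1.6),(-19.4,12,1.6),(-.2,12,1.6)):
    print([[*(p(a0+st*(i+1))-p(a0)).round(3)] for i in range(n)])
```

```text
[[np.float64(0.009), np.float64(0.012)], [np.float64(0.018), np.float64(0.024)], [np.float64(0.026), np.float64(0.036)], [np.float64(0.034), np.float64(0.049)], [np.float64(0.042), np.float64(0.061)], [np.float64(0.05), np.float64(0.074)], [np.float64(0.057), np.float64(0.087)], [np.float64(0.063), np.float64(0.101)], [np.float64(0.07), np.float64(0.114)], [np.float64(0.076), np.float64(0.128)], [np.float64(0.081), np.float64(0.142)], [np.float64(0.086), np.float64(0.156)]]
[[np.float64(0.005), np.float64(0.014)], [np.float64(0.009), np.float64(0.028)], [np.float64(0.013), np.float64(0.043)], [np.float64(0.017), np.float64(0.057)], [np.float64(0.02), np.float64(0.072)], [np.float64(0.022), np.float64(0.086)], [np.float64(0.025), np.float64(0.101)], [np.float64(0.027), np.float64(0.116)], [np.float64(0.028), np.float64(0.131)], [np.float64(0.029), np.float64(0.146)], [np.float64(0.03), np.float64(0.16)], [np.float64(0.03), np.float64(0.175)]]
[[np.float64(-0.0), np.float64(0.015)], [np.float64(-0.001), np.float64(0.03)], [np.float64(-0.002), np.float64(0.045)], [np.float64(-0.003), np.float64(0.059)], [np.float64(-0.005), np.float64(0.074)], [np.float64(-0.007), np.float64(0.089)], [np.float64(-0.01), np.float64(0.104)], [np.float64(-0.013), np.float64(0.118)], [np.float64(-0.016), np.float64(0.133)], [np.float64(-0.02), np.float64(0.147)], [np.float64(-0.024), np.float64(0.161)], [np.float64(-0.029), np.float64(0.175)]]
```

send_rows --series '[{"delta_pos": [0, 0, -0.005], "dr": [0, 0, 0], "jaw": 1}, {"delta_pos": [0, 0, -0.005], "dr": [0, 0, 0], "jaw": 1}, {"delta_pos": [0.009, 0.012, -0.005], "dr": [0, 0, 0], "jaw": 1}, {"delta_pos": [0.018, 0.024, -0.005], "dr": [0, 0, 0], "jaw": 1}, {"delta_pos": [0.026, 0.036, -0.005], "dr": [0, 0, 0], "jaw": 1}, {"delta_pos": [0.034, 0.049, -0.005], "dr": [0, 0, 0], "jaw": 1}]'

```text
time: 4.88
tool_pos: [454.0, -381.7, 75.5]
orientation: [-3.141, 0.0, 3.142]
contact_force: [-2.0, -2.6, 4.0]
finger_gap: 0.0
finger_force: 2.0
```

send_rows --series '[{"delta_pos": [0.008, 0.012, 0], "dr": [0, 0, 0], "jaw": 1}, {"delta_pos": [0.016, 0.025, 0], "dr": [0, 0, 0], "jaw": 1}, {"delta_pos": [0.023, 0.038, 0], "dr": [0, 0, 0], "jaw": 1}, {"delta_pos": [0.029, 0.052, 0], "dr": [0, 0, 0], "jaw": 1}, {"delta_pos": [0.036, 0.065, 0], "dr": [0, 0, 0], "jaw": 1}, {"delta_pos": [0.042, 0.079, 0], "dr": [0, 0, 0], "jaw": 1}, {"delta_pos": [0.047, 0.093, 0], "dr": [0, 0, 0], "jaw": 1}, {"delta_pos": [0.052, 0.107, 0], "dr": [0, 0, 0], "jaw": 1}]'

```text
time: 5.55
tool_pos: [469.4, -349.5, 75.4]
orientation: [-3.142, 0.0, 3.141]
contact_force: [-0.8, -1.9, 4.5]
finger_gap: 0.0
finger_force: 2.0
```

send_rows --series '[{"delta_pos": [0.005, 0.014, 0], "dr": [0, 0, 0], "jaw": 1}, {"delta_pos": [0.009, 0.028, 0], "dr": [0, 0, 0], "jaw": 1}, {"delta_pos": [0.013, 0.043, 0], "dr": [0, 0, 0], "jaw": 1}, {"delta_pos": [0.017, 0.057, 0], "dr": [0, 0, 0], "jaw": 1}, {"delta_pos": [0.02, 0.072, 0], "dr": [0, 0, 0], "jaw": 1}, {"delta_pos": [0.022, 0.086, 0], "dr": [0, 0, 0], "jaw": 1}, {"delta_pos": [0.025, 0.101, 0], "dr": [0, 0, 0], "jaw": 1}, {"delta_pos": [0.027, 0.116, 0], "dr": [0, 0, 0], "jaw": 1}, {"delta_pos": [0.028, 0.131, 0], "dr": [0, 0, 0], "jaw": 1}, {"delta_pos": [0.029, 0.146, 0], "dr": [0, 0, 0], "jaw": 1}, {"delta_pos": [0.03, 0.16, 0], "dr": [0, 0, 0], "jaw": 1}, {"delta_pos": [0.03, 0.175, 0], "dr": [0, 0, 0], "jaw": 1}]'

```text
time: 6.55
tool_pos: [478.3, -297.0, 75.4]
orientation: [-3.142, 0.0, 3.141]
contact_force: [0.2, -2.2, 4.6]
finger_gap: 0.1
finger_force: 2.0
```

send_rows --series '[{"delta_pos": [0, 0.015, 0], "dr": [0, 0, 0], "jaw": 1}, {"delta_pos": [-0.001, 0.03, 0], "dr": [0, 0, 0], "jaw": 1}, {"delta_pos": [-0.002, 0.045, 0], "dr": [0, 0, 0], "jaw": 1}, {"delta_pos": [-0.003, 0.059, 0], "dr": [0, 0, 0], "jaw": 1}, {"delta_pos": [-0.005, 0.074, 0], "dr": [0, 0, 0], "jaw": 1}, {"delta_pos": [-0.007, 0.089, 0], "dr": [0, 0, 0], "jaw": 1}, {"delta_pos": [-0.01, 0.104, 0], "dr": [0, 0, 0], "jaw": 1}, {"delta_pos": [-0.013, 0.118, 0], "dr": [0, 0, 0], "jaw": 1}, {"delta_pos": [-0.016, 0.133, 0], "dr": [0, 0, 0], "jaw": 1}, {"delta_pos": [-0.02, 0.147, 0], "dr": [0, 0, 0], "jaw": 1}, {"delta_pos": [-0.024, 0.161, 0], "dr": [0, 0, 0], "jaw": 1}, {"delta_pos": [-0.027, 0.17, 0], "dr": [0, 0, 0], "jaw": 1}]'

```text
time: 7.55
tool_pos: [470.1, -245.9, 75.4]
orientation: [3.142, -0.0, 3.142]
contact_force: [1.2, -2.6, 3.6]
finger_gap: 0.0
finger_force: 2.0
```

send_rows --series '[{"delta_pos": [0, 0, 0], "dr": [0, 0, 0], "jaw": 1}, {"delta_pos": [0, 0, 0], "dr": [0, 0, 0], "jaw": 1}, {"delta_pos": [0, 0, 0], "dr": [0, 0, 0], "jaw": 1}, {"delta_pos": [0, 0, 0], "dr": [0, 0, 0], "jaw": 1}]'

```text
time: 7.88
tool_pos: [470.0, -246.2, 75.2]
orientation: [3.141, -0.001, 3.141]
contact_force: [-0.0, 1.4, 3.4]
finger_gap: 0.1
finger_force: 2.0
```

Run:
```python
from h import *
c=save('scene','sc2');s=arm.get_state();print(s['contact_force'],s['tool_pos'])
cv2.imwrite('pics/sc2c.png',cv2.resize(c['color'][90:300,200:470,::-1],None,fx=2.8,fy=2.8,interpolation=2))
```

```text
[-0.65097852  3.08032824  3.25115115] [ 470.06199346 -246.2497058    75.21480808]
```

View pics/sc2c.png

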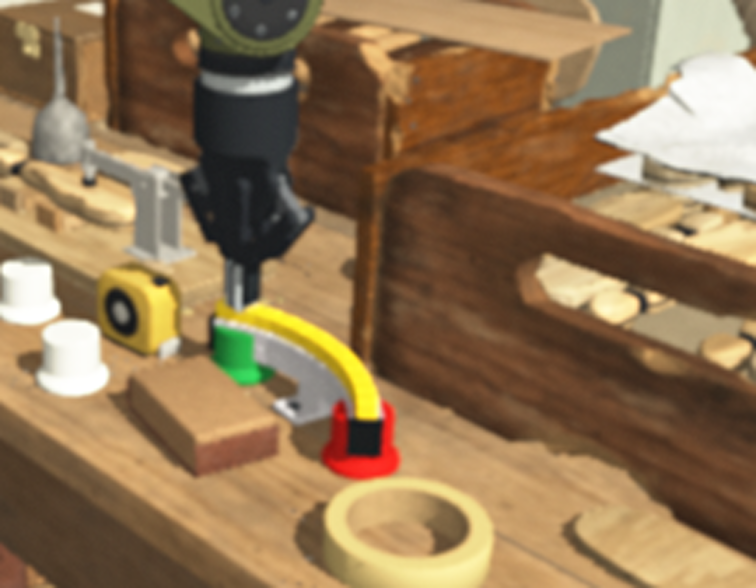

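The tips (242,300) press on the strip over the green foot (237,350), and the block, tape measure and roll haven't moved. I'm handing it in.

```bash
python3 -c "
from rig import arm
print(arm.job_done())"
```

```text
the job is handed in; nothing more can be done
None
```

I ran the closed fingertips along the strip from the red foot to the green foot in one stroke and handed the job in with the strip still pressed about 5–6 mm at 3–4 N. The sanding block, tape measure and masking tape looked unmoved in the last picture; the hand-in gave no verdict.

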